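Push the carrier plate out from under the light bar and feed it onto the roller lane

TASK

The flat carrier plate lies between the side rails of the inspection stand, where fingers cannot grip it: lean in under the light bar and push it away from you until its far end juts out over the far end of the stand by 20 to 50 mm, then lift it off by that end. Set it on the upper part of the sloped roller lane, well short of the stop, and let go so that it rolls down by itself to rest square against the stop. Do not drop the plate, and leave the two pots and the timer where they stand.

Things in the scene. Friction and masses are not known exactly. Their poses are not given: they have to be found in the camera images.
- stand: Inspection stand, fixed. Origin: centre of its underside on the table; x is the push direction, roughly away from the robot. Two level runners (top 55 mm up) from x = -95 to +95 mm, open at both ends, with a 52 mm wide, 47 mm deep gap between them for fingertips. Side rails 12 mm above the runner tops, inner faces at y = +-35 mm, 2 mm from the plate; outside width 82 mm.
- runner_end (a point): Middle of the runners' far end, at runner-top height (stand x = +95 mm, y = 0, 55 mm above the table); its axes are the stand's. The plate is to overhang here.
- light_bar (a point): Middle of the near lower edge of the white light bar across the stand (stand x = 0, y = 0, 170 mm up). The bar reaches 55 mm on along x, 112 mm wide, 26 mm high, on posts at stand x = 19 to 41, |y| = 41 to 52 mm. At 25 mm overhang the plate's near edge is 10 mm past this edge, under the bar: an upright gripper strikes the bar, so lean the tool forward 30 to 40 degrees there.
- plate: Flat aluminium carrier plate, six blue pads on top, 110 (x) x 66 (y) x 6 mm, about 0.13 kg, loose. Origin: centre of its underside. Starts on the runners, x along the stand's x, underside 55 mm above the table. Slides with about 1 N. Tips off the end if over half of it overhangs. Can be gripped across its 66 mm width where it overhangs.
- lane: Sloped roller lane, fixed, base 200 x 90 x 8 mm. Origin: centre of its underside on the table; x points uphill, roughly away from the robot. It falls 12 degrees towards the robot.
- bed: Roller bed of the lane. Origin: middle of the black stop's face, in the plane of the roller tops, 46 mm above the table at lane x = -90 mm. x runs uphill along the rollers, z square to them. Ten free steel rollers, 14 mm thick, 44 mm long, centres at x = 10 to 177 mm; frame 53 mm wide, so fingers can straddle it. A plate resting at the stop has its origin at x = 55 mm, y = z = 0.
- guide_mouth (a point): Middle of the upper mouth of the lane's two side guides (bed x = 54 mm, y = 0, roller-top height). Guides and stop rise 12 mm above the roller tops. The guides' inner faces are 75 mm apart from the stop up to bed x = 34 mm, then flare to about 89 mm at the mouth; above it nothing stands beside the rollers.
- pot: specimen pot with red cap, 49 mm diameter, 65 mm tall, origin at underside; bystander
- pot_white: specimen pot with white cap, 49 mm diameter, 65 mm tall, origin at underside; bystander
- timer: white digital timer, 32 x 66 x 67 mm, origin at underside; bystander

How it is judged:
By the outcome, as a careful person would: the job done as asked, in the order asked, and still so for the second after the job is handed in, with the robot touching nothing.
It also fails if it takes over 54 s, if anything falls off the work surface, if the arm or the gripper's body presses on something with over 40 N, if the wrist force passes 120 N, or if a joint passes its speed limit or range.

ROBOT

A 6-joint arm with a two-finger parallel gripper is mounted at the origin on a cart in front of the work surface, level with it; the furniture and walls round the work are solid. World frame = base frame: x ahead of the robot, y to its left, z up, the work surface at z = 0. Lengths are in mm, angles in rad, forces in N, time in s.
With the tool pointing down it reaches from about 350 to 975 mm from the base axis. Payload 7.1 kg.
Tool frame: the origin (TCP) lies on the front face of the gripper's body, between the roots of the fingers; the fingertips stand 80 mm ahead of it and the grasp point (between the pads) lies 61 mm ahead of it (env.tips_ahead is the distance from the TCP to the fingertips, in mm); z points along the fingers, y is the direction in which the jaws open and shut (so a half turn about z gives the same grasp; the last joint's range is limited). The gripper opens to 88 mm and grips with 3 to 60 N. Pads are 20 mm wide; open, the fingers measure 115 mm over their backs; the gripper's body (75 mm by 178 mm) begins 61 mm behind the grasp point.
Start: joints at [-1.36, 0.423, 1.63, -0, 1.089, -0.019], TCP at [142.384, -608.549, 302.675] pointing down, gripper open.
Joint ranges: [-3, 3], [-0.9, 2.11], [0.09, 2.58], [-1.31, 4.45], [0.11, 2.69], [-2.54, 2.54]. Speed limits (rad/s): [2.39, 2.39, 3.01, 3.14, 3.14, 3.14].

INTERFACE

Orientations are given as a unit quaternion [x, y, z, w].
In Python, from station import env, set_gripper, viewer, workorder gives the robot as it stands. Calls block until the motion is done:
- env.reach(position, orientation): joint-space move of the TCP to a pose.
- env.move_l(position, rot=None, rate=150, f_stop=None): straight line of the TCP; rot=None keeps the orientation; rate is the mean speed in mm/s. With f_stop (N) it stops when the force on the tool has changed by that much, and returns True; else False.
- env.move_joints(angles): joint-space move.
- set_gripper(opening): finger opening in mm; the grip force is fixed at half the most; returns when the fingers have stopped.
- env.hold(seconds).
- env.ik(position, orientation): joint angles nearest the present ones, or None.
- env.read_state(): the state.
- viewer.camera(name): name is "scene" or "top"; returns the picture (480x640x3 uint8, blue, green, red); there is no depth.
- viewer.camera_params(name): a dict with "fx", "fy", "cx", "cy" (pixels), "dist" ([k1, k2, p1, p2, k3] as OpenCV has them; the pictures are not rectified), "pose" (4x4, takes a point from camera to world coordinates). Camera axes: x right, y up, looking along -z (the intrinsics and any distortion apply to the point x, -y, -z); pixel columns grow to the right and rows downward; lengths in mm; the calibration is good to about 2 mm. A picture is of the moment at which its call begins. camera_params takes no time and is no camera call.
A pose or a line that the arm cannot do raises env.IKError and nothing moves.
- workorder.sign_off(): hands the job in, once; it reports no verdict.
The state is a dict: "time_s": time; "qpos": joint angles; "dq": joint speeds; "tau": joint torques, N m; "tool_pos": TCP position; "orientation": TCP orientation; "force": force on the tool from outside, world axes, zero at the start; "wrist_torque": the same for the moment, N m; "width": finger opening in mm.
Only numpy, scipy, OpenCV 4.12 (cv2) and the standard library are available. Lean on these libraries where they do the work, as an engineer would, in place of code of your own. Each camera call takes 0.05 s, during which the arm holds its last target.

## Working session

There is one attempt and no reset: what is moved stays moved. The work goes in short steps, each a Python script; the robot and the scene stay as the last script left them, time stands still between calls to the robot, and variables do not carry over. Pictures are saved under pics/ and viewed, and the job is handed in when it is done.

```bash
ls; mkdir -p pics; python3 - <<'E'
from station import env, set_gripper, viewer, workorder
import cv2, numpy as np
for n in ("scene","top"):
    cv2.imwrite(f"pics/{n}0.png",viewer.camera(n)); p=viewer.camera_params(n); print(n,{k:np.round(v,4).tolist() for k,v in p.items()})
print(env.read_state())
E
```

```text
pics
scene {'fx': 587.0622, 'fy': 587.0622, 'cx': 310.8621, 'cy': 244.0028, 'dist': [-0.1155, 0.0, 0.0, 0.0, 0.0], 'pose': [[0.4201, 0.808, -0.4131, 171.1555], [-0.9074, 0.371, -0.1973, -403.8392], [-0.0062, 0.4578, 0.889, 975.787], [0.0, 0.0, 0.0, 1.0]]}
top {'fx': 502.1793, 'fy': 502.1793, 'cx': 323.5304, 'cy': 242.1529, 'dist': [0.0427, 0.0, 0.0, 0.0, 0.0], 'pose': [[0.0348, 0.9673, -0.2512, 332.7865], [-0.9994, 0.0342, -0.0068, -208.6174], [0.0021, 0.2513, 0.9679, 1039.131], [0.0, 0.0, 0.0, 1.0]]}
{'time_s': 0.1, 'qpos': array([-1.35999623e+00,  4.23747922e-01,  1.63058179e+00, -8.43786973e-06,
        1.08859009e+00, -1.90254381e-02]), 'dq': array([-0.00043402,  0.00110061, -0.00077206,  0.00098637,  0.00213676,
        0.00290163]), 'tau': array([ 4.07977295e-04, -5.45608485e+01, -2.74325877e+01,  6.45504682e-02,
        1.87565287e-02, -4.13737166e-05]), 'tool_pos': array([ 142.30883856, -608.19607887,  302.00214686]), 'orientation': array([ 9.93404347e-01,  1.14661954e-01, -6.72499975e-05, -6.60165047e-04]), 'force': array([ 0.33691135, -0.65431622,  0.43914794]), 'wrist_torque': array([ 0.03211527,  0.06749373, -0.03558333]), 'width': 87.52950639517826}
```

View pics/scene0.png

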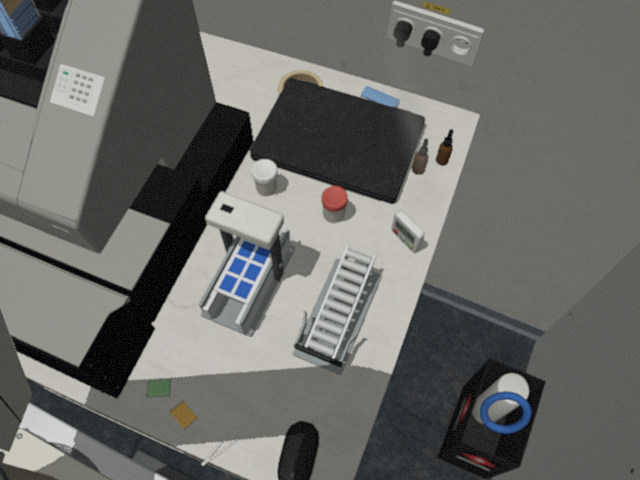

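View pics/top0.png

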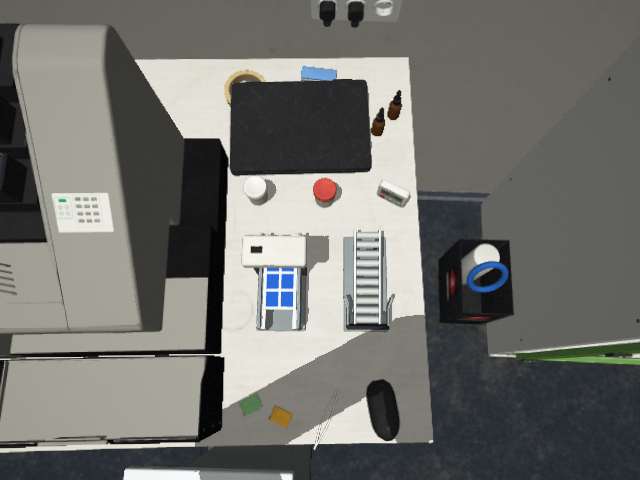

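The scene view shows the stand at about (245,270), the lane at about (340,305), the pots at (265,175) and (335,203), and the timer at (407,231). In the top view they are at (281,285), (367,280), (256,190), (325,190) and (394,193). I'll zoom in.

```bash
python3 - <<'E'
import cv2
a=cv2.imread("pics/top0.png")[170:340,225:425]; cv2.imwrite("pics/topc.png",cv2.resize(a,None,fx=3.5,fy=3.5,interpolation=cv2.INTER_CUBIC))
a=cv2.imread("pics/scene0.png")[150:375,190:440]; cv2.imwrite("pics/scenec.png",cv2.resize(a,None,fx=2.6,fy=2.6,interpolation=cv2.INTER_CUBIC))
E
```

```text
(no output)
```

View pics/topc.png

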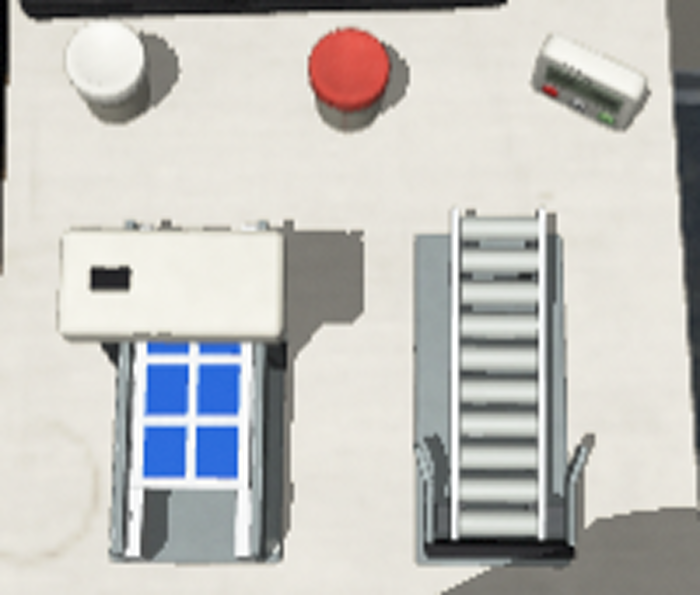

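View pics/scenec.png

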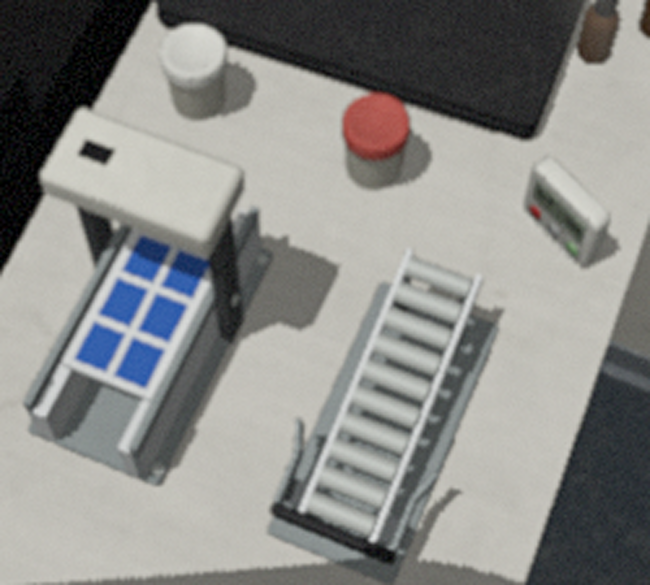

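```bash
cat > h.py <<'E'
import cv2, numpy as np
from station import env, set_gripper, viewer, workorder
def cast(n,uv,z):
    p=viewer.camera_params(n); K=np.array([[p['fx'],0,p['cx']],[0,p['fy'],p['cy']],[0,0,1]])
    q=cv2.undistortPoints(np.array(uv,float).reshape(-1,1,2),K,np.array(p['dist'])).reshape(-1,2)
    P=np.array(p['pose']); d=np.c_[q[:,0],-q[:,1],-np.ones(len(q))]@P[:3,:3].T
    o=P[:3,3]; return o+d*((z-o[2])/d[:,2])[:,None]
def proj(n,X):
    p=viewer.camera_params(n); K=np.array([[p['fx'],0,p['cx']],[0,p['fy'],p['cy']],[0,0,1]])
    P=np.array(p['pose']); c=(np.atleast_2d(X)-P[:3,3])@P[:3,:3]; c=c*[1,-1,-1]
    return cv2.projectPoints(c,np.zeros(3),np.zeros(3),K,np.array(p['dist']))[0].reshape(-1,2)
E
cat > m.py <<'E'
from h import *
T=lambda l:np.array(l,float)/3.5+[225,170]-0.36
S=lambda l:np.array(l,float)/2.6+[190,150]-0.31
np.set_printoptions(precision=1,suppress=True)
def show(n,l,z): print(n,cast(n[:3]=='top' and 'top' or 'scene',l,z)[:,:2].tolist())
r=lambda a:np.round(a,1)
for z in(196,): print('bar top nl nr fr fl',r(cast('top',T([(57,335),(284,342),(286,231),(62,230)]),z)[:,:2]).tolist())
print('bar scene lft nl,nr,fr,fl',r(cast('scene',S([(42,180),(208,243),(243,175),(88,108)]),196)[:,:2]).tolist())
print('lane base top ul ll',r(cast('top',T([(415,235),(414,563),(575,565)]),8)[:,:2]).tolist())
print('lane base scene ',r(cast('scene',S([(270,535),(403,573),(497,312),(383,285)]),8)[:,:2]).tolist())
print('stop top edge top',r(cast('top',T([(424,541),(575,544)]),58)[:,:2]).tolist())
print('stop scene',r(cast('scene',S([(275,503),(393,548)]),58)[:,:2]).tolist())
print('stand base top', r(cast('top',T([(109,561),(281,562)]),0)[:,:2]).tolist())
print('stand base scene', r(cast('scene',S([(30,430),(158,482),(272,255)]),0)[:,:2]).tolist())
for n in('top','scene'):
    I=cv2.imread(f'pics/{n}0.png'); h=cv2.cvtColor(I,cv2.COLOR_BGR2HSV)
    def blobs(m,z,lab,amin=30):
        for c in cv2.findContours(m,cv2.RETR_EXTERNAL,cv2.CHAIN_APPROX_NONE)[0]:
            if cv2.contourArea(c)>amin:
                M=cv2.moments(c);q=[M['m10']/M['m00'],M['m01']/M['m00']]
                print(n,lab,int(cv2.contourArea(c)),r(q),r(cast(n,[q],z)[0,:2]))
    m=cv2.inRange(h,(105,150,100),(125,255,255)); m[:235]=0; m[330:]=0; m[:,:200]=0; m[:,310:]=0
    blobs(m,61,'pad',15)
    m=cv2.inRange(h,(0,150,100),(6,255,255)); m[:170]=0;m[230:]=0; blobs(m,65,'red')
E
python3 m.py
```

```text
bar top nl nr fr fl [[505.6, -62.9], [506.0, -173.9], [562.2, -172.4], [558.8, -61.3]]
bar scene lft nl,nr,fr,fl [[505.5, -66.0], [509.1, -174.2], [558.0, -172.7], [561.0, -66.6]]
lane base top ul ll [[613.7, -242.8], [416.9, -247.1], [419.2, -340.2]]
lane base scene  [[415.7, -251.7], [428.7, -340.6], [626.3, -326.5], [612.3, -245.7]]
stop top edge top [[425.0, -250.5], [426.4, -333.8]]
stop scene [[422.9, -253.5], [427.2, -332.0]]
stand base top [[412.6, -69.6], [415.5, -169.9]]
stand base scene [[415.0, -70.2], [419.1, -166.6], [604.6, -162.5]]
top pad 143 [286.5 298.5] [ 470.4 -133.4]
top pad 140 [271.6 298.6] [ 469.2 -104.4]
top pad 130 [287.  280.5] [ 506.  -132.5]
top pad 135 [272.2 280.3] [ 505.3 -103.4]
top pad 20 [287. 269.] [ 529.1 -131.3]
top pad 22 [272.5 269. ] [ 528.1 -102.5]
top red 368 [324.3 189.4] [ 697.7 -199.6]
scene pad 135 [243.1 289. ] [ 470.7 -132.6]
scene pad 131 [227.9 282.9] [ 469.9 -103.8]
scene pad 125 [252.3 271.7] [ 505.9 -131.9]
scene pad 122 [237.  265.7] [ 504.9 -102.8]
scene pad 68 [259.8 257.2] [ 535.8 -131.1]
scene pad 67 [244.6 251.4] [ 534.7 -101.8]
```

```bash
cat > m2.py <<'E'
from h import *
r=lambda a:np.round(a,1)
# guess lane: bed origin & yaw -> print projected predictions to compare; blob rollers
for n,box in (('top',(345,225,395,335)),('scene',(295,240,385,365))):
    g=cv2.cvtColor(cv2.imread(f'pics/{n}0.png'),cv2.COLOR_BGR2GRAY)
    x0,y0,x1,y1=box; s=5
    big=cv2.resize(g[y0:y1,x0:x1],None,fx=s,fy=s,interpolation=cv2.INTER_CUBIC)
    v=cv2.cvtColor(big,cv2.COLOR_GRAY2BGR)
    def ov(o,yaw,col):
        o=np.array(o,float);a=np.radians(12)
        ex=np.array([np.cos(yaw)*np.cos(a),np.sin(yaw)*np.cos(a),np.sin(a)]);ey=np.array([-np.sin(yaw),np.cos(yaw),0]);ez=np.cross(ex,ey)
        def L(p,q):
            uv=(proj(n,[o+ex*p[0]+ey*p[1]+ez*p[2],o+ex*q[0]+ey*q[1]+ez*q[2]])-[x0,y0]+.5)*s
            cv2.line(v,*[tuple(int(t) for t in k) for k in uv],col,1)
        L((0,-37.5,12),(0,37.5,12)); 
        for sy in(-1,1): L((0,22*sy,0),(184,22*sy,0)); 
        for sy in(-1,1): L((0,37.5*sy,12),(34,37.5*sy,12)); L((34,37.5*sy,12),(54,44.5*sy,12))
        for k in range(10): L((10+18.55*k,-22,0),(10+18.55*k,22,0))
    ov([428,-292.4,46],0.022,(0,0,255))
    cv2.imwrite(f'pics/lane_{n}.png',v); print(v.shape)
E
python3 m2.py; python3 -c "
import cv2,numpy as np
a=cv2.imread('pics/lane_top.png');b=cv2.imread('pics/lane_scene.png')
h=max(len(a),len(b));p=lambda i:cv2.copyMakeBorder(i,0,h-len(i),0,0,0)
o=np.hstack([p(a),p(b)]);print(o.shape);cv2.imwrite('pics/lane_ab.png',o[:600])"
```

```text
(550, 250, 3)
(625, 450, 3)
(625, 700, 3)
```

View pics/lane_ab.png

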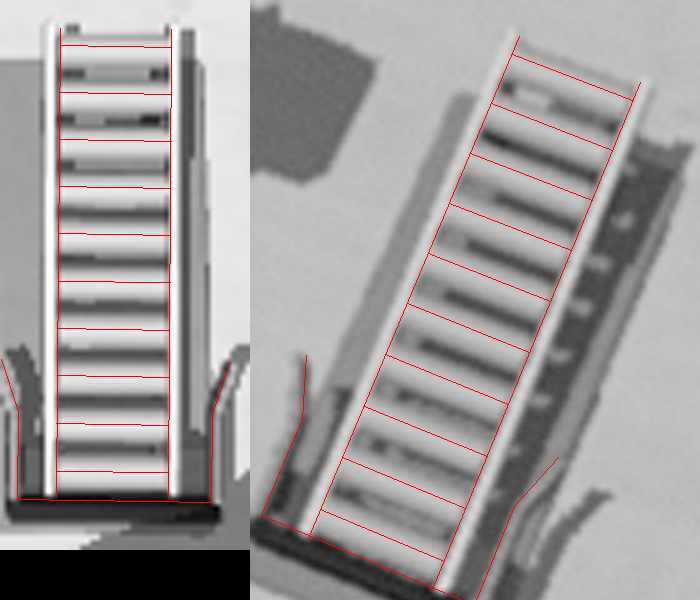

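Projecting the estimated bed onto both pictures matches the rails, rollers and stop to about 1 px. Yaw needs to be about 0.03. Plate centre is about (505.5,-117.8), and the stand origin about (506,-118.5). Next I'll approach and push.

```bash
cat >> h.py <<'E'
from scipy.spatial.transform import Rotation as Ro
YAW=0.029; PC=np.array([506.0,-118.0])
def quat(lean,yaw=YAW):
    s,c=np.sin(np.radians(lean)),np.cos(np.radians(lean))
    R=Ro.from_euler('z',yaw).as_matrix()@np.array([[c,0,s],[0,-1,0],[s,0,-c]])
    return Ro.from_matrix(R).as_quat(), R
def stand(x,y,z):
    c,s=np.cos(YAW),np.sin(YAW); return np.array([PC[0]+c*x-s*y,PC[1]+s*x+c*y,z])
def push_tcp(x,z,lean=35):   # front tip corner at stand x, height z
    q,R=quat(lean); return stand(x,0,z)-R@np.array([10,0,env.tips_ahead])
def st():
    s=env.read_state(); print('t',round(s['time_s'],2),'tcp',np.round(s['tool_pos'],1),'F',np.round(s['force'],1),'w',round(s['width'],1)); return s
E
python3 - <<'E'
from h import *
q,R=quat(35)
print(env.tips_ahead,[env.ik(push_tcp(x,56.5),q) for x in(-71,30)])
env.reach(push_tcp(-73,190),q); st()
set_gripper(12); st()
env.move_l(push_tcp(-73,56.5),rate=120,f_stop=10); s=st(); print(push_tcp(-73,56.5), Ro.from_quat(s['orientation']).as_matrix()[:,2],R[:,2])
for n in("scene","top"):
    a=viewer.camera(n); a=a[230:340,190:320]; cv2.imwrite(f"pics/{n}1.png",cv2.resize(a,None,fx=4,fy=4,interpolation=cv2.INTER_CUBIC))
E
```

```text
80.0 [array([-0.50883055,  0.54009934,  2.46483583,  2.47879209,  0.49782517,
       -1.42412214]), array([-0.36855349,  0.55810478,  2.27644476,  2.42807432,  0.3461676 ,
       -1.21868298])]
t 2.12 tcp [ 379.5 -122.3  250.1] F [-0.  -0.8 -0.2] w 88.0
t 3.34 tcp [ 379.  -121.7  249.8] F [ 0.1  0.2 -0.2] w 12.3
t 4.86 tcp [ 379.1 -121.8  116.6] F [-0.1  0.   0.3] w 12.2
[ 378.97579705 -121.6847349   116.29639918] [ 0.57383335  0.01635437 -0.81880878] [ 0.57333526  0.01663139 -0.81915204]
```

View pics/scene1.png

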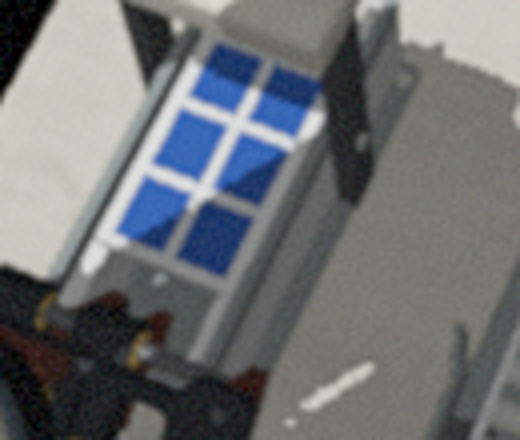

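View pics/top1.png

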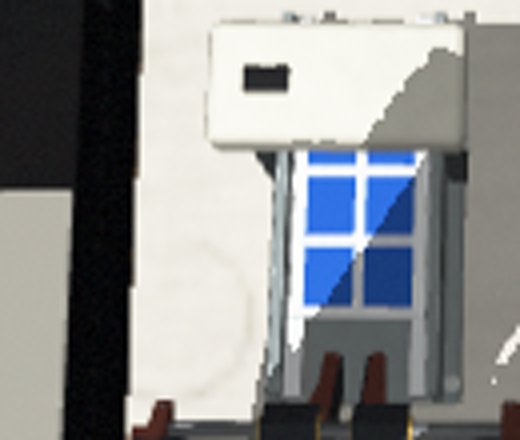

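Both views show the fingers centred in the gap (top crop at about (355,375), plate near edge at row 318). Pushing.

```bash
python3 - <<'E'
from h import *
print(env.move_l(push_tcp(-20,56.5),rate=60,f_stop=15)); st()
print(env.move_l(push_tcp(17,56.5),rate=40,f_stop=15)); st()
for n in("scene","top"):
    a=viewer.camera(n); cv2.imwrite(f"pics/{n}2.png",a); a=a[200:320,190:320]; cv2.imwrite(f"pics/{n}2c.png",cv2.resize(a,None,fx=4,fy=4,interpolation=cv2.INTER_CUBIC))
E
```

```text
False
t 5.99 tcp [ 431.7 -120.1  116.2] F [-0.2  0.   0.3] w 11.8
False
t 7.07 tcp [ 468.8 -119.   116.3] F [0.4 0.2 0. ] w 11.9
```

View pics/scene2c.png

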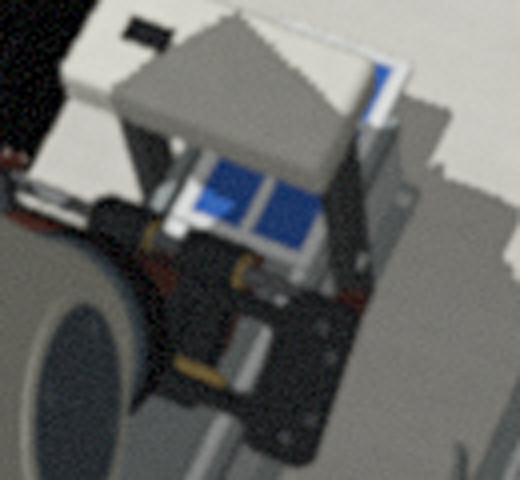

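View pics/top2c.png

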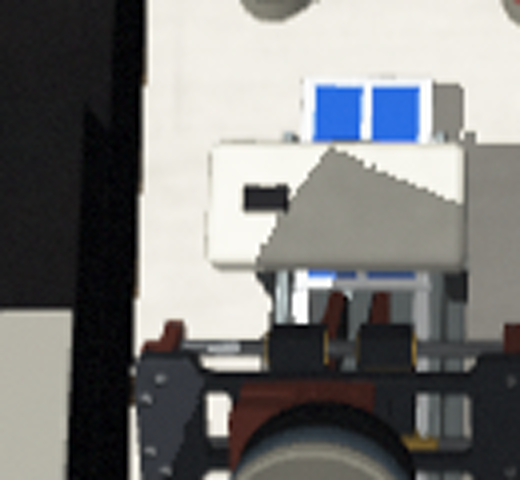

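The plate's far end shows beyond the bar (top crop: edge at row 77, cols 305–433; rail-end tips at row 133). Measuring the overhang.

```bash
python3 - <<'E'
from h import *
T=lambda l:np.array(l,float)/4+[190,200]-0.375
f=lambda p:np.round([np.array([[np.cos(YAW),np.sin(YAW)],[-np.sin(YAW),np.cos(YAW)]])@(a[:2]-PC) for a in p],1).tolist()
print('far edge',f(cast('top',T([(307,77),(433,79)]),61)))
print('near edge',f(cast('top',T([(303,288),(428,289)]),61)))
print('rail ends',f(cast('top',T([(290,132),(441,134)]),67)))
print('scene far corner',f(cast('scene',T([(412,67)]),61)),'rail end',f(cast('scene',T([(398,125)]),67)))
I=cv2.imread('pics/top2.png');h=cv2.cvtColor(I,cv2.COLOR_BGR2HSV);m=cv2.inRange(h,(105,150,100),(125,255,255));m[:200]=0;m[240:]=0;m[:,:200]=0;m[:,310:]=0
x,y,w,hh=cv2.boundingRect(m);print(x,y,w,hh,f(cast('top',[(x-.5,y-.5),(x+w-.5,y-.5)],61)))
E
```

```text
far edge [[126.4, 30.5], [125.7, -33.6]]
near edge [[17.1, 28.7], [17.0, -33.1]]
rail ends [[95.6, 37.3], [95.0, -38.4]]
scene far corner [[126.3, -33.2]] rail end [[93.9, -41.1]]
269 222 26 13 [[120.8, 26.0], [121.2, -26.8]]
```

Overhang is about 31 mm in both views. I'll add 4 mm for finger room, back out, and go over the bar to the far end.

```bash
cat >> h.py <<'E'
def tool_at(p,q_R,ahead=61): return np.array(p)-q_R[:,2]*ahead
E
python3 - <<'E'
from h import *
q0,R0=quat(0)
print(env.move_l(push_tcp(21,56.5),rate=40,f_stop=15)); st()
env.move_l(push_tcp(-60,58),rate=200)
env.move_l(push_tcp(-70,250),rate=250); st()
P=tool_at(stand(112,-1,58),R0); print(P, env.ik(P,q0))
env.reach(P+[0,0,200],q0); st()
set_gripper(88)
for n in("scene","top"):
    a=viewer.camera(n); cv2.imwrite(f"pics/{n}3.png",a)
E
```

```text
False
t 7.42 tcp [ 473.2 -119.   116.4] F [ 0.   0.1 -0.5] w 11.9
t 10.07 tcp [ 381.8 -121.5  309.5] F [-0.2 -0.3 -0.3] w 12.2
[ 617.98190324 -115.75203477  119.        ] [-2.04089230e-01  6.71511453e-01  1.70911946e+00 -4.44089210e-16
  7.60961738e-01  1.33770710e+00]
t 10.98 tcp [ 616.9 -115.5  317.9] F [ 0.2 -0.5  0.2] w 12.0
```

View pics/scene3.png

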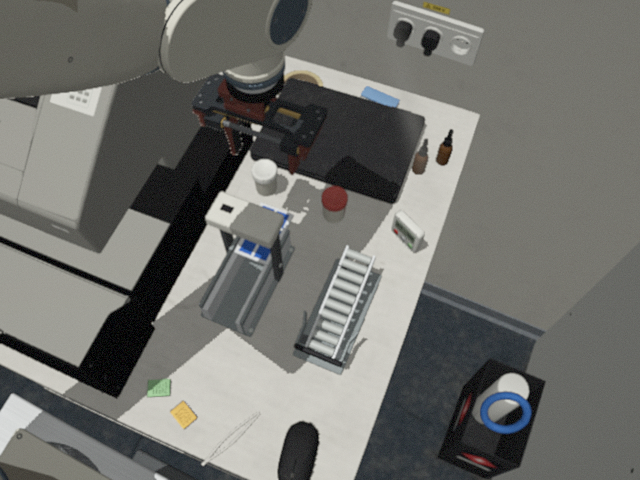

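View pics/top3.png

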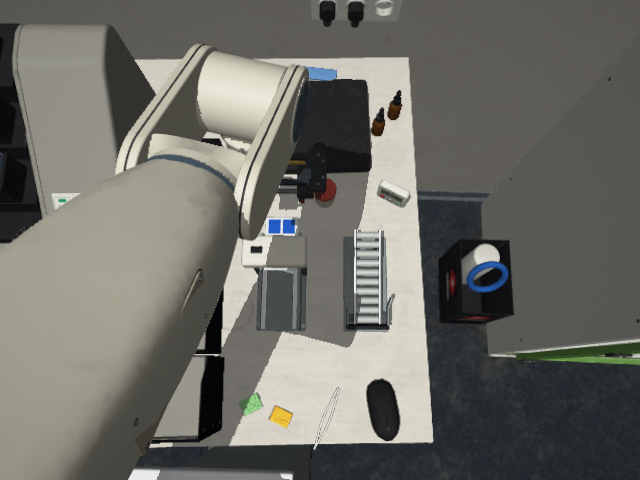

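The gripper hovers beyond the far end, the plate shows at (281,227) in the top view, and the path down is clear. I'll check the overhang, then descend and grip.

```bash
python3 - <<'E'
from h import *
I=cv2.imread('pics/top3.png');h=cv2.cvtColor(I,cv2.COLOR_BGR2HSV);m=cv2.inRange(h,(105,150,100),(125,255,255));m[:200]=0;m[240:]=0;m[:,:200]=0;m[:,310:]=0
x,y,w,hh=cv2.boundingRect(m);p=cast('top',[(x-.5,y-.5),(x+w-.5,y-.5)],61)[:,:2]
print('pad far edge stand x',[(np.array([[np.cos(YAW),np.sin(YAW)],[-np.sin(YAW),np.cos(YAW)]])@(a-PC)).round(1).tolist() for a in p])
q0,R0=quat(0);P=tool_at(stand(112,-1,58),R0)
env.move_l(P+[0,0,40],rate=200,f_stop=12)
print(env.move_l(P,rate=80,f_stop=8)); st()
set_gripper(60); st()
env.move_l(P+[0,0,25],rate=40); st()
for n in("scene","top"):
    a=viewer.camera(n); cv2.imwrite(f"pics/{n}4.png",a); a=a[150:300,190:340]; cv2.imwrite(f"pics/{n}4c.png",cv2.resize(a,None,fx=3.5,fy=3.5,interpolation=cv2.INTER_CUBIC))
E
```

```text
pad far edge stand x [[125.1, 26.2], [125.4, -26.7]]
False
t 13.91 tcp [ 617.9 -115.7  118.6] F [ 0.1  0.3 -0.1] w 87.5
t 14.39 tcp [ 618.2 -115.8  119.4] F [0.  0.2 1.6] w 65.7
t 15.17 tcp [ 617.9 -115.8  144. ] F [-0.6  0.2 -1.7] w 65.7
```

View pics/scene4c.png

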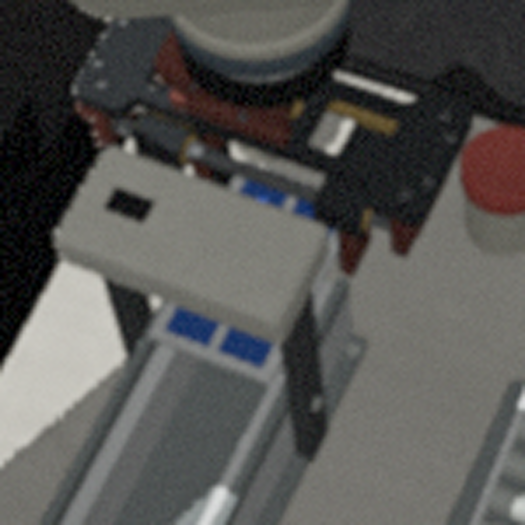

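View pics/top4c.png

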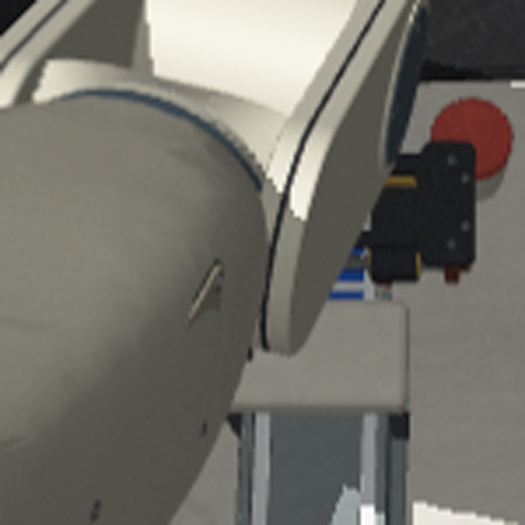

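Width is 65.7 mm and the load about 1.3 N, so the plate is held, with its near pads lifted off the runners at crop (190,325). I'll raise it, draw it clear of the bar, and carry it over the lane.

```bash
cat >> h.py <<'E'
BO=np.array([428,-292.4,46.]); BY=0.03
qb,Rb=quat(12,BY)
BX,BYv,BZ=Rb[:,0],-Rb[:,1],-Rb[:,2]
def bed(x,y,z): return BO+BX*x+BYv*y+BZ*z
E
python3 - <<'E'
from h import *
q0,R0=quat(0);P=tool_at(stand(112,-1,58),R0)
env.move_l(P+[0,0,68],rate=100); 
env.move_l(tool_at(stand(176,-1,58+68),R0),rate=100)
env.move_l(tool_at(stand(176,-1,58+150),R0),rate=150); st()
G=tool_at(bed(168.7,0,3),Rb); print(G,env.ik(G,qb))
U=G+np.array([0,0,120])
mid=np.array([640,-200,U[2]])
env.move_l(U,rot=qb,rate=130); s=st(); print(U)
for n in("scene","top"):
    a=viewer.camera(n); cv2.imwrite(f"pics/{n}5.png",a)
E
```

```text
t 17.34 tcp [ 681.3 -113.9  268.5] F [-0.8 -0.3 -0.9] w 65.6
[ 579.63888893 -287.84946809  143.67614869] [-0.51776379  0.61648675  1.76035532  0.19467098  0.5940592   0.8708482 ]
t 19.04 tcp [ 579.9 -287.4  263.7] F [-0.1 -0.1 -1. ] w 65.9
[ 579.63888893 -287.84946809  263.67614869]
```

View pics/scene5.png

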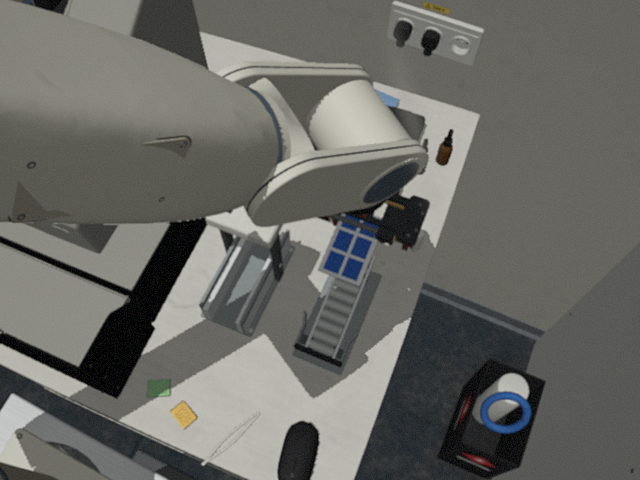

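View pics/top5.png

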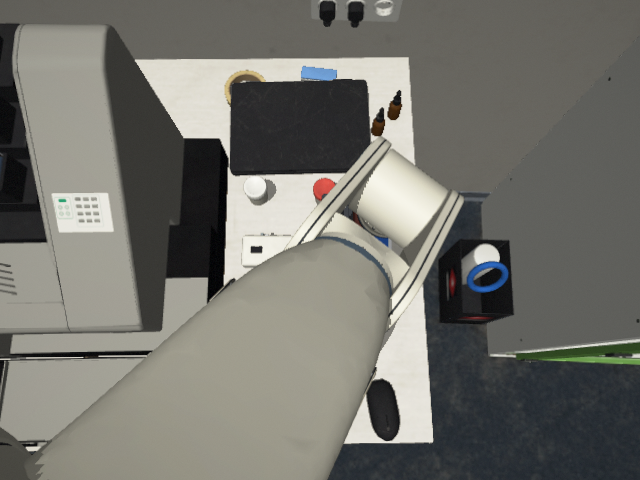

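The scene view shows the plate held over the upper lane (near edge from about (320,268) to (362,287)). I'll check its pitch by projecting the expected near corners.

```bash
python3 - <<'E'
from h import *
a=cv2.imread('pics/scene5.png')
for dz,c in((0,(0,0,255)),(-8,(0,255,0))):
    X=[bed(77,33,6)+[0,0,120+dz],bed(77,-33,6)+[0,0,120+dz],bed(168,-33,6)+[0,0,120],bed(168,33,6)+[0,0,120]]
    p=proj('scene',X); print(p.round(1).tolist())
    s=5
    if dz==0: b=cv2.resize(a[215:335,290:400],None,fx=s,fy=s,interpolation=cv2.INTER_CUBIC)
    cv2.polylines(b,[((p-[290,215]+.5)*s).astype(int)],True,c,1)
cv2.imwrite('pics/s5c.png',b)
E
```

```text
[[317.9, 271.0], [359.7, 287.0], [381.9, 231.3], [340.8, 216.3]]
[[317.9, 273.2], [359.3, 289.2], [381.9, 231.3], [340.8, 216.3]]
```

View pics/s5c.png

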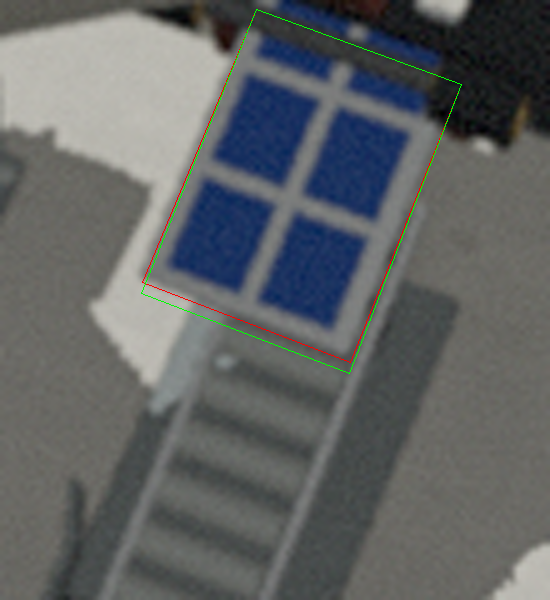

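No sag visible: the plate fits the expected outline to about 1 px. Lowering to contact, then release.

```bash
python3 - <<'E'
from h import *
env.move_l(tool_at(bed(168.7,0,8),Rb),rate=90,f_stop=12); st()
print(env.move_l(tool_at(bed(168.7,0,-1.5),Rb),rate=12,f_stop=3.5)); s=st()
print('grasp bed z', (s['tool_pos']+61*Ro.from_quat(s['orientation']).as_matrix()[:,2]-BO)@Rb*[1,-1,-1])
a=viewer.camera('scene'); cv2.imwrite("pics/scene6.png",a); a=a[215:375,270:400]; cv2.imwrite("pics/s6c.png",cv2.resize(a,None,fx=3.6,fy=3.6,interpolation=cv2.INTER_CUBIC))
E
```

```text
t 20.57 tcp [ 579.  -288.1  149.3] F [ 0.   0.3 -0.8] w 65.6
True
t 21.07 tcp [ 579.8 -287.9  143.9] F [-1.5  0.4  5.1] w 65.1
grasp bed z [ 1.68935897e+02 -7.05636716e-02  3.18320377e+00]
```

View pics/s6c.png

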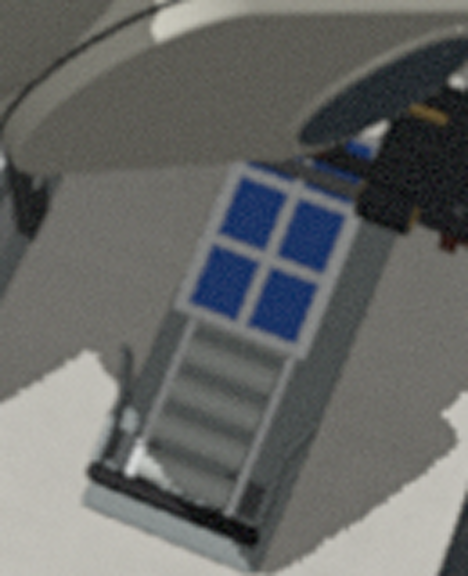

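Contact came at grasp bed z = 3.2 mm (3 expected), and the plate is centred on the rollers with its near edge above the guides. Releasing.

```bash
python3 - <<'E'
from h import *
set_gripper(88); st()
a=viewer.camera('scene'); cv2.imwrite("pics/scene7a.png",a[215:375,270:400])
env.hold(1.5); st()
a=viewer.camera('scene'); cv2.imwrite("pics/scene7b.png",a[215:375,270:400])
o=np.hstack([cv2.imread(f"pics/scene7{k}.png") for k in 'ab']); cv2.imwrite("pics/s7.png",cv2.resize(o,None,fx=3,fy=3,interpolation=cv2.INTER_CUBIC))
E
```

```text
t 21.68 tcp [ 579.1 -287.6  143. ] F [ 0.5 -1.1  0. ] w 87.9
t 23.23 tcp [ 579.2 -287.6  143.1] F [-0.6 -0.1  0.2] w 87.7
```

View pics/s7.png

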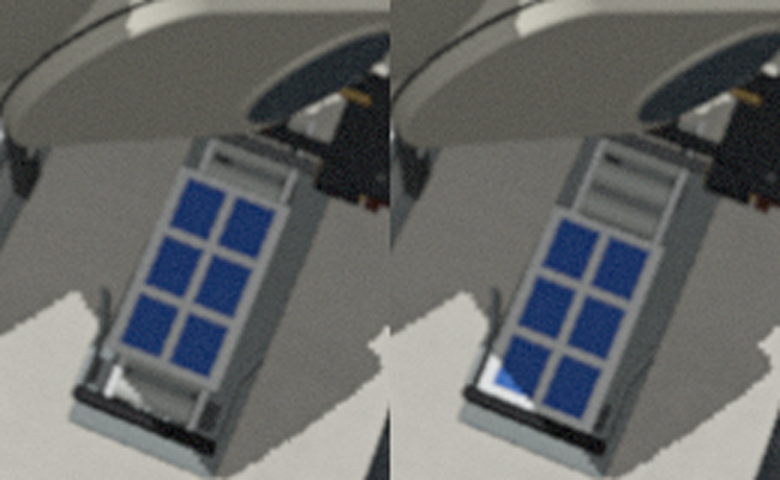

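It rolled down by itself and stands against the stop. I'll withdraw along the tool axis and check from both views.

```bash
python3 - <<'E'
from h import *
s=env.read_state()
env.move_l(s['tool_pos']-Rb[:,2]*110+[0,0,0],rate=120)
env.move_l(env.read_state()['tool_pos']+[0,0,40],rate=150)
env.move_joints([-1.36,0.423,1.63,0,1.089,-0.019]); st()
r=lambda a:np.round(a,1)
for n in("scene","top"):
    I=viewer.camera(n); cv2.imwrite(f"pics/{n}8.png",I)
    h=cv2.cvtColor(I,cv2.COLOR_BGR2HSV);m=cv2.inRange(h,(105,120,60),(125,255,255))
    b=(295,240,385,365) if n=='scene' else (345,225,395,335)
    k=np.zeros_like(m);k[b[1]:b[3],b[0]:b[2]]=255;m&=k
    C=[c for c in cv2.findContours(m,cv2.RETR_EXTERNAL,cv2.CHAIN_APPROX_NONE)[0] if cv2.contourArea(c)>30]
    P=viewer.camera_params(n)['pose'];P=np.array(P);out=[]
    for c in C:
        M=cv2.moments(c);q=[M['m10']/M['m00'],M['m01']/M['m00']]
        A=cast(n,[q],0)[0];o=P[:3,3];d=A-o;t=(6-(o-BO)@BZ)/(d@BZ);X=o+d*t-BO;out.append([X@BX,X@BYv])
    out=np.array(out);print(n,r(out).tolist(),'mean',r(out.mean(0)))
    a=I[150:380,190:440] if n=='scene' else I[170:340,225:425]
    cv2.imwrite(f"pics/{n}8c.png",cv2.resize(a,None,fx=2.6,fy=2.6,interpolation=cv2.INTER_CUBIC))
E
```

```text
t 26.68 tcp [ 143.2 -608.1  302.6] F [-0.8 -0.9 -0.2] w 87.7
scene [[19.6, -12.5], [19.7, 16.2], [54.7, -12.8], [54.8, 16.1], [89.8, -13.1], [89.9, 15.9]] mean [54.8  1.6]
top [[19.2, -13.2], [20.0, 15.1], [54.1, -13.2], [54.6, 15.3], [89.1, -14.2], [89.0, 15.2]] mean [54.4  0.8]
```

View pics/scene8c.png

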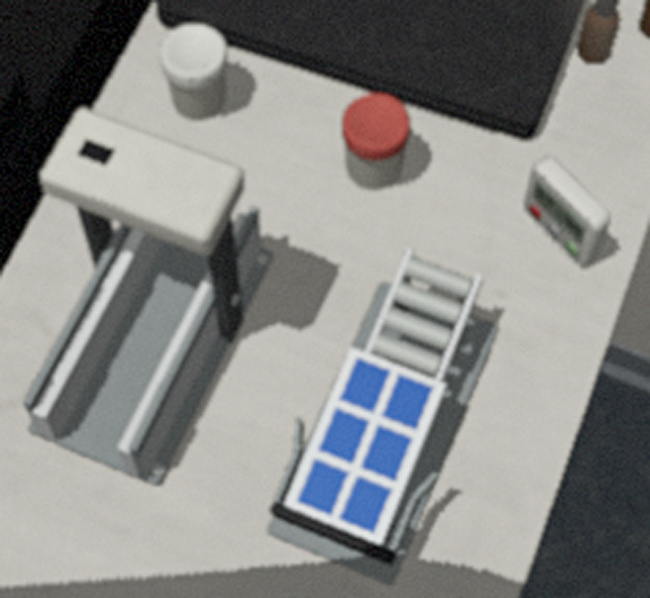

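View pics/top8c.png

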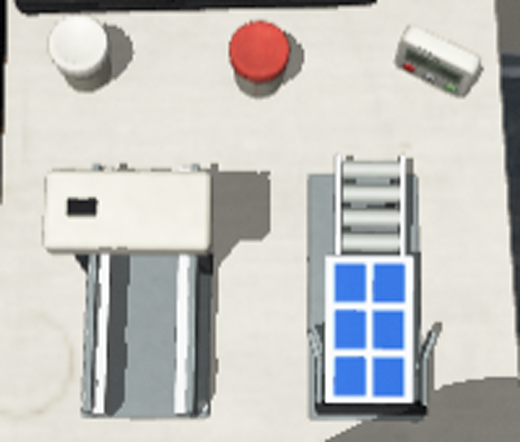

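Both views show the plate square against the stop, with its centre at bed x = 54.4 to 54.8 mm (55 expected). The pots and timer look unmoved. Handing in.

```bash
python3 - <<'E'
from h import *
workorder.sign_off(); st()
E
```

```text
the job is handed in; nothing more can be done
the job is handed in; nothing more can be done
```

The plate is resting square against the stop on the roller lane, and the job is handed in. The last clock reading was 26.7 s, just before sign-off, against the 54 s limit.

- **Push:** I leaned the tool 35° under the light bar and pushed the plate to about 35 mm overhang. It measured 31 mm before the last 4 mm of push, and the pads then moved on by the same 4 mm.
- **Lift and place:** I gripped it across its far end (65.7 mm wide, about 1.3 N load), lifted it and drew it clear of the bar. I then set it on the rollers with its centre at bed x = 132 mm, and contact came within 0.2 mm of the expected height.
- **Release:** It rolled down by itself when the fingers opened. The arm went back to its start pose, touching nothing.

**Last checks:**
- The plate's centre is at bed x = 54.4 mm (top view) and 54.8 mm (scene view), where 55 is expected.
- It sits 0.8 to 1.6 mm off centre sideways, within camera error and well inside the guides.
- Its pad rows are parallel to the stop to within about 1.6° in the top view and less in the scene view.
- The pots and timer look unmoved by eye against the first pictures. I did not measure their positions.
- No check failed. I did not read the force during the moves themselves; the largest reading between moves was about 5 N, when the plate touched the rollers.

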